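# Lock the slicer's food holder with its pin

## Task

Lock the sloping kitchen slicer for storage: slide its food holder all the way home so that the lug's hole lines up in the fork, then take the round-headed pin from the wooden drying block and push it through fork and lug, and press it firmly down until its collar is fully seated on the fork. Leave the pin in place and do not disturb the wing screw, jar or bowl.

Things in the scene. Friction and masses are not known exactly. Their poses are not given: they have to be found in the camera images.
- slicer: Fixed white slicer, footprint 170 x 310 mm, its steel deck sloping 25 degrees: low edge (35 mm high) on the -x, robot side, high edge (115 mm) at +x. Origin on the table under the deck's middle, z up; deck from y = -130 to +170 mm. At the -y end it carries an aluminium fork, and a white food holder slides along y. Deck normal here (-0.423, 0, 0.906).
- fork_mouth (a point): Centre of the hole's mouth on the fork's upper face, 44 mm off the deck. z: out along the hole axis (25 deg from vertical, leaning to the robot side; the pin goes in along -z), x up the slope, y along the slide. Fork: two 44 x 44 x 8 mm plates, 12 mm gap open to +y, 14 mm through hole. The food holder's lug (40 x 40 x 10 mm, 14 mm hole) enters the gap from +y.
- carriage (a joint): Slide of the food holder along the deck's y (m): 0 = home against its stop, lug hole in line with the fork holes; grows as the holder moves away (+y), up to 0.085. Slides with about 2 N of friction and stays where it is left.
- carriage_knob (a point): Top centre of the food holder's black grip; axes as fork_mouth. Grip: cylinder 26 mm in diameter and 26 mm long below this point, on a 16 mm stem 14 mm long; the holder's white block (90 x 80 mm) has its top 40 mm below, the deck is 76 mm below. When home this point is 130 mm in +y and 32 mm in +z from fork_mouth.
- block: Fixed wooden drying block 150 (x) x 55 (y) x 50 (z) mm, origin under its centre. Two holes of 14.5 mm, 44 mm deep, in its top at x = -45 and +45 mm, y = 0. In one stands the pin, in the other the wing screw (either way round).
- pin: The steel locking pin, 72 mm long, 110 g, standing in the block with its head up. Origin at its tip, z along it towards the head. From the tip: 6 mm tapered nose, 12 mm diameter shank to 40 mm, collar 26 mm in diameter and 5 mm thick (40 to 45 mm), round head 18 mm in diameter (45 to 72 mm).
- pin_collar (a point): Centre of the underside of the pin's collar (the face that seats), 40 mm from the tip; axes as pin.
- pin_tip (a point): Tip of the pin; axes as pin.
- wing_screw: Steel screw with a flat wing head (36 x 6 x 20 mm) standing in the block's other hole; same shank and collar as the pin, 65 mm long. Origin at its tip, z up. A bystander.
- jar: Glass storage jar, 70 mm in diameter, 110 mm high. Origin under its centre. A bystander.
- bowl: Small white bowl, 90 mm across, 45 mm high. Origin under its centre. A bystander.
There are look-alikes about, which are no part of the job. Leave any blue or purple look-alike of the pin alone.

How it is judged:
On the way, in this order (a step that is already met when the one before it is completed fails the run):
1. the food holder is slid home (within 3 mm of its stop) (value of joint carriage below 0.003 m), for 0.2 s.
2. the pin's tip has passed the upper cheek and is inside the lug (16 mm below the mouth or deeper, within 8 mm of the axis) (z of pin_tip in the frame of fork_mouth below -0.016 m and x of pin_tip in the frame of fork_mouth between -0.008 and 0.008 m and y of pin_tip in the frame of fork_mouth between -0.008 and 0.008 m), for 0.1 s.
3. the seated pin is pressed onto the fork (over 3 N between pin and slicer) (z of pin_collar in the frame of fork_mouth between -0.003 and 0.0025 m and distance between pin_collar and fork_mouth below 0.004 m and angle between the z axis of pin and the z axis of fork_mouth, either way round below 0.12 rad and contact force between pin and slicer above 3 N), for 0.05 s.
At the end, for the whole second after the job is handed in: The food holder is home (within 3 mm), the pin stands through fork and lug with the underside of its collar within 2.5 mm of the fork's upper face, within 4 mm of the mouth's centre and 0.12 rad of the hole's axis, released and at rest (z of pin_collar in the frame of fork_mouth between -0.003 and 0.0025 m and z of pin_tip in the frame of fork_mouth below -0.034 m and distance between pin_collar and fork_mouth below 0.004 m and angle between the z axis of pin and the z axis of fork_mouth, either way round below 0.12 rad and value of joint carriage below 0.003 m and linear speed of pin below 0.02 m/s); the robot touches nothing.
It fails at once if the wing screw is moved more than 30 mm (distance of wing_screw from where it was at the start of the episode above 0.03 m).
It fails at once if the jar is moved more than 30 mm (distance of jar from where it was at the start of the episode above 0.03 m).
It fails at once if the bowl is moved more than 30 mm (distance of bowl from where it was at the start of the episode above 0.03 m).
It also fails if it takes over 56 s, if anything falls off the work surface, if the arm or the gripper's body presses on something with over 40 N, if the wrist force passes 120 N, or if a joint passes its speed limit or range.

## Robot

A 7-joint arm with a two-finger parallel gripper is mounted at the origin on the work surface. World frame = base frame: x ahead of the robot, y to its left, z up, the work surface at z = 0. Lengths are in m, angles in rad, forces in N, time in s.
With the tool pointing down it reaches from about 0.425 to 0.925 m from the base axis. Payload 6.8 kg.
Tool frame: the origin (TCP) lies at the very end of the fingers, on their centre line; the grasp point (between the pads) lies 19 mm behind it; z points along the fingers, y is the line along which they close (so a half turn about z gives the same grasp; the last joint's range is limited). The gripper opens to 85 mm and grips with 20 to 120 N. Pads are 22 mm wide; open, the fingers measure 114 mm over their backs; the gripper's body (76 mm by 85 mm) begins 54 mm behind the grasp point. The pads swing forward as they close: fully open they stand 13 mm farther back than shut.
Start: joints at [-1.326, 0.477, 0.022, 1.555, -0.011, 1.109, -0.083], TCP at [0.233, 0.633, 0.231] pointing down, gripper open.
Joint ranges: [-2.96, 2.96], [-0.34, 2.1], [-1.41, 1.46], [0.24, 2.44], [-1.37, 4.51], [0.17, 1.92], [-2.96, 2.96]. Speed limits (rad/s): [2.39, 2.39, 3.14, 3.14, 3.14, 3.14, 3.14].

## Interface

Orientations are given as a rotation vector (axis times angle).
In Python, from bench import r gives the robot as it stands. The module is installed in compiled form; this text tells all that it offers.
- The arm moves only by the tool servo_tool, never from a script. Its argument "commands" is a list of rows, each a list of 7 numbers: the turn, a rotation vector about the world's x, y, z in degrees, then the shift along the world's x, y, z in mm, then the closure, from 0 (fully open) to 1 (shut). A call has 1 to 5 rows; each row is the pose to reach, as a shift and turn from the pose commanded when the call began; what a row does not reach only later rows make up. A row lasts 1/12 s, in which the tool goes at most 41.7 mm and 7.16 degrees, less where a joint would pass 70% of its speed; a pose out of reach is approached as far as the arm can. A call with a gripper value outside its range is refused whole. The fingers move at their own pace and stop on an object; "force" is the grip in N (left out, the last holds). Time passes only in rows, so rows that repeat a pose let the fingers close. It gives the time, the measured TCP pose, the force, the opening and the grip force at its end, in the units of the state.
- r.get_obs(): the state, without advancing time (a new reading comes with each control period).
- r.grab_frame(name): name is "side" or "top"; returns (picture, depth): 400x640x3 uint8, blue, green, red; 400x640 float32, m along the optical axis (not along the pixel's ray), 0 where there is no reading.
- r.camera_info(name): a dict with "vertical_fov" (degrees; the focal length in pixels is half the picture's height over the tangent of half this angle, whatever the lens; pixels are square), "cx", "cy" (the principal point, pixels), "cam_to_world" (4x4, takes a point from camera to world coordinates). Camera axes: x right, y up, looking along -z (the intrinsics and any distortion apply to the point x, -y, -z); pixel columns grow to the right and rows downward; lengths in m; the calibration is good to about 2 mm. A picture is of the moment at which its call begins. camera_info takes no time and is no camera call.
- r.hand_in(): hands the job in; it is judged then, once.
The state is a dict: "clock": time; "joints": joint angles; "qvel": joint speeds; "tau": joint torques, N m; "tcp_pos": TCP position; "orientation": TCP orientation; "contact_force": force on the tool from outside, world axes, zero at the start; "moment": the same for the moment, N m; "grip_width": finger opening in m; "gripper_force": force on a finger pad.
Only numpy, scipy, OpenCV 4.12 (cv2) and the standard library are available. Lean on these libraries where they do the work, as an engineer would, in place of code of your own. Each camera call takes 0.05 s, during which the arm holds its last target. There are 200 camera calls.

## Working session

There is one attempt and no reset: what is moved stays moved. The work goes in short steps, Python scripts to look and compute and a tool call to move; the robot and the scene stay as the last step left them, time stands still between calls to the robot, and variables do not carry over. Pictures are saved under pics/ and viewed, at most 10 in all, crops included, and the job is handed in when it is done.

Besides the shell and the picture viewer there is one more tool, called after "Call:" as name([rows], argument=value, ...), one row to a line, values as JSON. servo_tool: Moves the arm, as the interface text tells. Its arguments: {"type":"object","properties":{"commands":{"type":"array"},"force":{"type":"number"}},"required":["commands"]}

```bash
mkdir -p pics; cat > h.py <<'E'
import numpy as np, cv2
from bench import r
def cam(n):
    c=r.camera_info(n); f=200/np.tan(np.radians(c["vertical_fov"])/2); return c,f
def pts(n,uv,d):
    c,f=cam(n); uv=np.asarray(uv,float).reshape(-1,2); d=np.asarray(d,float).ravel()
    K=np.array([[f,0,c["cx"]],[0,f,c["cy"]],[0,0,1]]); dist=np.array(c.get("distortion",np.zeros(5)),float)
    n_=cv2.undistortPoints(uv.reshape(-1,1,2),K,dist).reshape(-1,2)
    p=np.c_[n_[:,0]*d,-n_[:,1]*d,-d,np.ones(len(d))]
    return (np.array(c["cam_to_world"])@p.T).T[:,:3]
def grid(n,D):
    v,u=np.mgrid[:400,:640]; return pts(n,np.c_[u.ravel(),v.ravel()],D.ravel()).reshape(400,640,3)
E
python3 - <<'E'
from h import *
for n in("side","top"):
    print(n,r.camera_info(n)); im,d=r.grab_frame(n); cv2.imwrite(f"pics/{n}0.png",im); np.savez(f"{n}0.npz",im=im,d=d); print((d>0).mean(),d.max())
print(r.get_obs())
E
```

```text
side {'vertical_fov': 57.29089072686249, 'cx': 318.3695626378278, 'cy': 194.1045024005009, 'cam_to_world': array([[-0.99198692,  0.09487519, -0.08343046,  0.52234336],
       [-0.12526231, -0.65248107,  0.74738063,  0.69593065],
       [ 0.01647108,  0.75184251,  0.65913697,  0.61085322],
       [ 0.        ,  0.        ,  0.        ,  1.        ]])}
0.99603515625 2.8213499
top {'vertical_fov': 42.42845764859556, 'cx': 325.8230893792323, 'cy': 201.61140468801594, 'cam_to_world': array([[ 0.02417645,  0.99318285, -0.11403214,  0.46107138],
       [-0.99955466,  0.02201912, -0.02014051,  0.0874864 ],
       [-0.01749232,  0.11446829,  0.99327289,  1.34793552],
       [ 0.        ,  0.        ,  0.        ,  1.        ]])}
0.995984375 2.252308
{'clock': 0.1, 'joints': array([-1.32608153,  0.47773008,  0.02233719,  1.5563182 , -0.01146434,
        1.10929059, -0.08312104]), 'qvel': array([-0.0006565 , -0.00193141, -0.00119494, -0.00198403,  0.00119532,
       -0.00077463, -0.00090673]), 'tau': array([ 4.34639660e-03, -5.97760141e+01,  1.61393087e+00, -2.81952256e+01,
        1.29107048e-02,  4.97557325e-03,  4.92064885e-06]), 'tcp_pos': array([0.23307763, 0.63293484, 0.23042888]), 'orientation': array([-5.51274735e-01, -3.09270522e+00,  2.53225815e-03]), 'contact_force': array([ 0.962016  ,  0.22445103, -0.43863691]), 'moment': array([-0.01757181, -0.02113591,  0.00195336]), 'gripper_force': 0.0, 'grip_width': 0.08531913401915982}
```

View pics/side0.png

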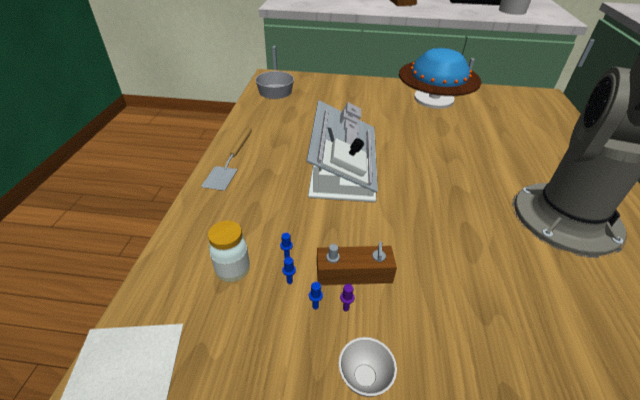

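View pics/top0.png

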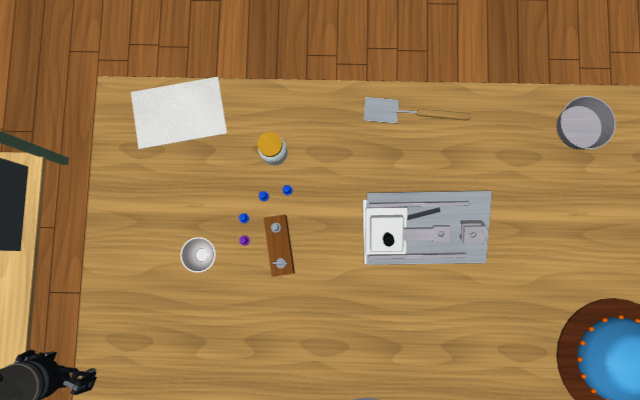

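Side view: the slicer's fork is at about (350,108), its lug at (350,125) and the black knob at (357,147). The block is at (355,265) with a grey round head at (333,253) and the wing screw at (379,250). Top view: fork (473,234), lug hole (441,234), knob (388,239), round head (276,228), wing (281,263).

Candidates that could be mistaken for the pin (side view):
- Grey round head at (333,253)
- Grey wing screw at (379,250)
- Blue at (286,243), (289,268) and (316,293)
- Purple at (347,296)

I choose the grey round-headed one in the block and will check it in a crop.

```bash
python3 - <<'E'
from h import *
s=np.load("side0.npz");t=np.load("top0.npz")
R=lambda a:cv2.resize(a,(400,300),interpolation=cv2.INTER_CUBIC)
a=R(s["im"][225:300,300:400]);b=R(s["im"][95:170,300:400]);c=R(t["im"][210:285,230:330]);e=R(t["im"][185:275,370:490])
cv2.imwrite("pics/c1.png",np.vstack([np.hstack([a,b]),np.hstack([c,e])]))
for n,z in(("side",s),("top",t)):
    P=grid(n,z["d"]); np.save(n+"P.npy",P)
    q={"side":dict(pin=(333,248),wing=(379,246),blocktop=(355,252),table=(450,250),knob=(358,145),fork=(351,107),lug=(350,124)),"top":dict(pin=(276,228),wing=(281,263),blocktop=(278,246),table=(330,300),knob=(388,239),fork=(466,229),lug=(441,240))}[n]
    for k,(u,v) in q.items(): print(n,k,P[v,u].round(4))
E
```

```text
side pin [0.5429 0.2434 0.0805]
side wing [0.4561 0.2214 0.075 ]
side blocktop [0.5001 0.221  0.0494]
side table [ 2.934e-01  1.447e-01 -2.000e-04]
side knob [ 0.5129 -0.0205  0.1409]
side fork [ 0.5404 -0.2441  0.1183]
side lug [ 0.5379 -0.1702  0.107 ]
top pin [0.5382 0.2341 0.0832]
top wing [0.453  0.2199 0.0735]
top blocktop [0.495  0.2313 0.0505]
top table [ 0.3608  0.0979 -0.0013]
top knob [ 0.5148 -0.0348  0.1459]
top fork [ 0.5435 -0.2201  0.1269]
top lug [ 0.5174 -0.1667  0.1007]
```

View pics/c1.png

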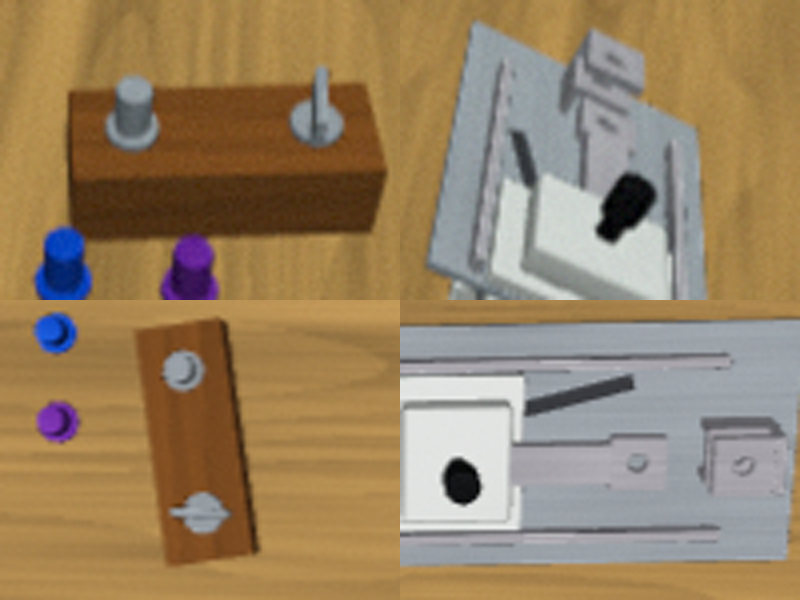

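The crop confirms it. The plain round grey head is the end of the block at the larger x, and the flat wing is at the other end. The fork and lug holes are visible in both views (top: about (472.3,233.9) and (441,233.6); side: about (353.4,109.7) and (351.4,126)). Next I measure them.

```bash
cat >> h.py <<'E'
def ray(n,uv):
    o=np.array(r.camera_info(n)["cam_to_world"])[:3,3]; d=pts(n,[uv],[1.])[0]-o; return o,d/np.linalg.norm(d)
def tri(us,ut):
    A=np.zeros((3,3));b=np.zeros(3);L=[ray("side",us),ray("top",ut)]
    for o,d in L:
        M=np.eye(3)-np.outer(d,d);A+=M;b+=M@o
    x=np.linalg.solve(A,b); return x,[np.linalg.norm((np.eye(3)-np.outer(d,d))@(x-o))*1e3 for o,d in L]
def dark(im,u,v,h=3):
    g=cv2.cvtColor(im,cv2.COLOR_BGR2GRAY).astype(float); u0,v0=int(round(u)),int(round(v))
    w=g[v0-h:v0+h+1,u0-h:u0+h+1]; w=np.clip(np.median(w)-6-w,0,None); y,x=np.mgrid[v0-h:v0+h+1,u0-h:u0+h+1]
    return (w*x).sum()/w.sum(),(w*y).sum()/w.sum()
E
python3 - <<'E'
from h import *
s=np.load("side0.npz");t=np.load("top0.npz");S=np.load("sideP.npy");T=np.load("topP.npy")
for k,a,b in(("fork",(353.4,109.7),(472.3,233.9)),("lug",(351.4,126),(441,233.6))):
    ua,ub=dark(s["im"],*a,2),dark(t["im"],*b,2); x,e=tri(ua,ub); print(k,np.round(ua,1),np.round(ub,1),x.round(4),np.round(e,1))
    x,e=tri(a,b);print("  hand",x.round(4),np.round(e,1))
# pin clouds
for n,P in(("side",S),("top",T)):
    for k,c in(("pin",(.54,.236)),("wing",(.4545,.22))):
        m=(np.hypot(P[...,0]-c[0],P[...,1]-c[1])<.03)&(P[...,2]>.056)
        q=P[m];top=q[q[:,2]>np.percentile(q[:,2],90)-.004]
        print(n,k,len(q),"top",top.mean(0).round(4),len(top),"bbox",q.min(0).round(4),q.max(0).round(4))
# block yaw, deck plane, slicer yaw
for n,P in(("side",S),("top",T)):
    m=(abs(P[...,2]-.05)<.004)&(abs(P[...,0]-.5)<.1)&(abs(P[...,1]-.23)<.05)
    rc=cv2.minAreaRect((P[m][:,:2]*1000).astype(np.float32));print(n,"block",rc)
    im=s["im"] if n=="side" else t["im"]
    m=(im.max(2)<45)&(abs(P[...,1]+.03)<.05)&(P[...,2]>.1)&(abs(P[...,0]-.51)<.06)
    q=P[m]; nn=np.array([-.423,0,.906]); h=q@nn; tp=q[h>np.percentile(h,95)-.003]
    print(n,"knob",len(q),tp.mean(0).round(4),len(tp),(tp@nn).mean(), "centroid px",np.argwhere(m).mean(0)[::-1])
    # fork face
    m=(abs(P[...,0]-.53)<.05)&(abs(P[...,1]+.225)<.04); q=P[m];h=q@nn
    f=q[h>np.percentile(h,97)-.003]; w=np.c_[f[:,0]*.906+f[:,2]*.423,f[:,1]]*1000
    print(n,"forkface",len(f),f.mean(0).round(4),(f@nn).mean(),cv2.minAreaRect(w.astype(np.float32)))
    v=np.linalg.svd(f-f.mean(0))[2][2];print("normal",v.round(3))
    m=(abs(P[...,0]-.5)<.15)&(abs(P[...,1]+.1)<.25);q=P[m];
    print(n,"deckh hist",np.histogram(q@nn,bins=np.arange(-.3,-.05,.01))[0])
E
```

```text
fork [352.8 109.5] [472.3 233.4] [ 0.5344 -0.2382  0.114 ] [0.2 0.2]
  hand [ 0.5331 -0.2383  0.1136] [0. 0.]
lug [351.1 125.6] [441.3 235. ] [ 0.5319 -0.1668  0.1042] [2.6 2.6]
  hand [ 0.5332 -0.1661  0.1036] [0.5 0.5]
side pin 128 top [0.5426 0.2434 0.0809] 62 bbox [0.5334 0.2319 0.0561] [0.5506 0.2518 0.0838]
side wing 74 top [0.4541 0.2277 0.074 ] 45 bbox [0.4509 0.209  0.0563] [0.4596 0.2447 0.077 ]
top pin 74 top [0.5418 0.239  0.0843] 27 bbox [0.5124 0.2146 0.056 ] [0.5625 0.2602 0.0883]
top wing 82 top [0.4538 0.2221 0.0776] 28 bbox [0.4309 0.1986 0.0561] [0.4824 0.2465 0.0822]
side block ((497.8428649902344, 234.83421325683594), (150.3445281982422, 57.83477020263672), 10.45649242401123)
side knob 133 [ 0.5118 -0.0298  0.1437] 41 -0.08630026693486903 centroid px [355.84962406 145.98496241]
side forkface 122 [ 0.5322 -0.2365  0.1139] -0.12192427796999818 ((530.8063354492188, -237.53526306152344), (42.23569869995117, 51.9658317565918), 3.5156662464141846)
normal [ 0.421  0.015 -0.907]
side deckh hist [   0    0  400  467  497  472  520  545  604  622  920 1352 1145 2961
 1667  707  255  947   25   38   42   55    0    0]
top block ((497.8374328613281, 232.23434448242188), (149.8623046875, 55.44565963745117), 9.937994003295898)
top knob 102 [ 0.51   -0.0357  0.1468] 41 -0.08276065214320844 centroid px [388.18627451 239.11764706]
top forkface 172 [ 0.5308 -0.2394  0.1178] -0.11781665623958346 ((531.5900268554688, -240.58726501464844), (45.75764846801758, 49.01893615722656), 0.495426207780838)
normal [-0.428 -0.008  0.904]
top deckh hist [   0    0  313  592  568  614  622  644  652  665 1060 1791 1793 5754
 3312 1666  207 1793  204   15   19   90    2    0]
```

```bash
cat >> h.py <<'E'
from scipy.spatial.transform import Rotation as Ro
def Rt(psi,tilt):
    "tool: z = -n leaning tilt deg to robot side, y along slide +y, yaw psi deg"
    R=Ro.from_euler("z",psi,degrees=True)*Ro.from_euler("y",-tilt,degrees=True)
    return R*Ro.from_matrix(np.diag([-1.,1,-1]))
def plan(p,R):
    o=r.get_obs(); c=Ro.from_rotvec(o["orientation"])
    print("clock",round(o["clock"],2),"turn",np.degrees((R*c.inv()).as_rotvec()).round(2),"shift",((np.array(p)-o["tcp_pos"])*1e3).round(1),
      "tcp",o["tcp_pos"].round(4),"j",o["joints"].round(2),"w",round(o["grip_width"],4),"F",o["contact_force"].round(1))
E
python3 - <<'E'
from h import *
nn=np.array([-.423,0,.906])
for n in("side","top"):
    P=np.load(n+"P.npy");im=np.load(n+"0.npz")["im"]
    m=(abs(P[...,0]-.5)<.15)&(abs(P[...,1]+.1)<.25);q=P[m];h=q@nn
    H,e=np.histogram(h,bins=np.arange(-.2,-.1,.002));k=e[H.argmax()]+.001;print(n,"deck h",k)
    f=q[abs(h-k)<.003];w=np.c_[f[:,0]*.906+f[:,2]*.423,f[:,1]]*1000
    print(cv2.minAreaRect(w.astype(np.float32)))
n=Rt(3,25).as_matrix();print(n.round(3))
K=np.array([.511,-.0325,.145]);z=n[:,2]
plan(K+z*.022,Rt(3,25)); plan(K-z*.06,Rt(3,25))
E
```

```text
side deck h -0.16499999999999998
((481.8301086425781, -99.14826965332031), (285.6873779296875, 495.7523193359375), 0.3243047893047333)
top deck h -0.16299999999999998
((478.741943359375, -100.15333557128906), (499.91387939453125, 296.1795654296875), 89.93589782714844)
[[-0.905 -0.052  0.422]
 [-0.047  0.999  0.022]
 [-0.423 -0.    -0.906]]
clock 0.1 turn [ -3.68 -24.89  22.86] shift [ 287.2 -664.9 -105.4] tcp [0.2331 0.6329 0.2304] j [-1.33  0.48  0.02  1.56 -0.01  1.11 -0.08] w 0.0853 F [ 1.   0.2 -0.4]
clock 0.1 turn [ -3.68 -24.89  22.86] shift [ 252.6 -666.8  -31.1] tcp [0.2331 0.6329 0.2304] j [-1.33  0.48  0.02  1.56 -0.01  1.11 -0.08] w 0.0853 F [ 1.   0.2 -0.4]
```

Call:
servo_tool([
  [0, 0, 4, 14, -37, 0, 0],
  [0, 0, 8, 28, -74, 0, 0],
  [0, 0, 12, 42, -111, 0, 0],
  [0, 0, 17, 56, -148, 0, 0],
  [0, 0, 22.9, 70, -185, 0, 0],
], force=30)

```text
clock: 0.52
tcp_pos: [0.3035, 0.4463, 0.2309]
orientation: [0.081, -3.14, 0.001]
contact_force: [0.3, -0.4, 1.3]
grip_width: 0.0853
gripper_force: 0.0
```

Call:
servo_tool([
  [0, 0, 0, 14, -37, 0, 0],
  [0, 0, 0, 28, -74, 0, 0],
  [0, 0, 0, 42, -111, 0, 0],
  [0, 0, 0, 56, -148, 0, 0],
  [0, 0, 0, 70, -185, 0, 0],
])

```text
clock: 0.93
tcp_pos: [0.3733, 0.2613, 0.2312]
orientation: [0.074, -3.14, 0.0]
contact_force: [1.5, 1.1, 0.7]
grip_width: 0.0859
gripper_force: 0.0
```

```bash
python3 - <<'E'
from h import *
R=Rt(3,25);z=R.as_matrix()[:,2];K=np.array([.511,-.0325,.145])
plan(K-z*.06,R)
E
```

```text
clock 0.93 turn [  1.24 -24.98   0.3 ] shift [ 112.3 -295.2  -31.8] tcp [0.3733 0.2613 0.2312] j [-0.83  0.11  0.09  2.06 -0.01  0.97  0.88] w 0.0859 F [1.5 1.1 0.7]
```

Call:
servo_tool([
  [0, -5, 0, 14, -37, 0, 0],
  [0, -10, 0, 28, -74, 0, 0],
  [0.5, -15, 0, 42, -111, 0, 0],
  [1, -20, 0, 56, -148, 0, 0],
  [1.2, -25, 0.3, 70, -185, 0, 0],
])

```text
clock: 1.35
tcp_pos: [0.4432, 0.0769, 0.2316]
orientation: [-0.071, 2.7, 0.016]
contact_force: [1.9, -1.0, -0.7]
grip_width: 0.0854
gripper_force: 0.0
```

Call:
servo_tool([
  [0, 0, 0, 14, -37, -5, 0],
  [0, 0, 0, 28, -74, -20, 0],
  [0, 0, 0, 42, -110, -32, 0],
  [0, 0, 0, 42, -110, -32, 0],
])

```text
clock: 1.68
tcp_pos: [0.4852, -0.0347, 0.1988]
orientation: [-0.066, 2.704, 0.013]
contact_force: [0.1, 0.7, -0.9]
grip_width: 0.0853
gripper_force: 0.0
```

```bash
python3 - <<'E'
from h import *
R=Rt(3,25);z=R.as_matrix()[:,2];K=np.array([.511,-.0325,.145])
plan(K+z*.022,R)
im,d=r.grab_frame("side");im2,d2=r.grab_frame("top")
f=lambda a:cv2.resize(a,(400,300),interpolation=cv2.INTER_CUBIC)
cv2.imwrite("pics/k1.png",np.hstack([f(im[50:200,270:470]),f(im2[170:290,340:500])]))
E
```

```text
clock 1.68 turn [0.06 0.04 0.22] shift [ 35.1   2.7 -73.7] tcp [ 0.4852 -0.0347  0.1988] j [-0.62 -0.01  0.57  2.37  0.03  0.35  1.54] w 0.0853 F [ 0.1  0.7 -0.9]
```

View pics/k1.png

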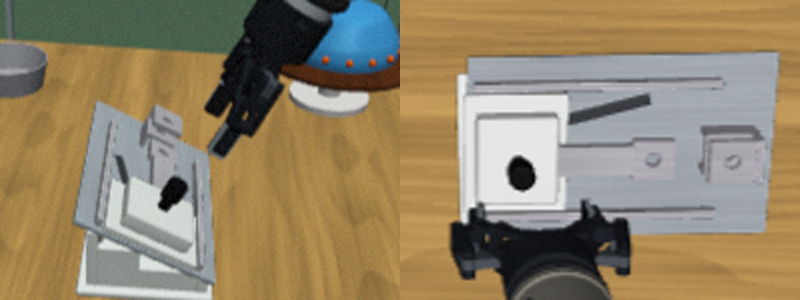

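In the crop the gripper lies up-slope-aligned over the knob: fingers at (475,215) and (588,215) in the top crop, knob at (520,172), and the path along the tool axis is clear. I advance and grip.

Call:
servo_tool([
  [0, 0, 0, 9, 2, -19, 0],
  [0, 0, 0, 18, 3, -38, 0],
  [0, 0, 0, 27, 3, -57, 0],
  [0, 0, 0, 35, 3, -74, 0],
  [0, 0, 0, 35, 3, -74, 0],
])

```text
clock: 2.2
tcp_pos: [0.5197, -0.0277, 0.1236]
orientation: [-0.071, 2.707, 0.016]
contact_force: [0.0, -0.5, 0.2]
grip_width: 0.0852
gripper_force: 0.0
```

Call:
servo_tool([
  [0, 0, 0, 0, 0, 0, 1],
  [0, 0, 0, 0, 0, 0, 1],
  [0, 0, 0, 0, 0, 0, 1],
  [0, 0, 0, 0, 0, 0, 1],
  [0, 0, 0, 0, 0, 0, 1],
])

```text
clock: 2.62
tcp_pos: [0.5205, -0.0287, 0.1262]
orientation: [-0.07, 2.702, 0.015]
contact_force: [-1.4, -1.3, 4.7]
grip_width: 0.0256
gripper_force: 5.4
```

```bash
python3 - <<'E'
from h import *
R=Rt(3,25);z=R.as_matrix()[:,2];K=np.array([.520,-.108,.143])
plan(K+z*.022,R)
E
```

```text
clock 2.62 turn [0.02 0.13 0.03] shift [  8.7 -78.8  -3.1] tcp [ 0.5205 -0.0287  0.1262] j [-0.49  0.23  0.48  2.36 -0.7   0.17  2.24] w 0.0256 F [-1.4 -1.3  4.7]
```

Call:
servo_tool([
  [0, 0, 0, 0.8, -15, 0, 1],
  [0, 0, 0, 1.6, -30, 0, 1],
  [0, 0, 0, 2.4, -45, 0, 1],
  [0, 0, 0, 3, -58, 0, 1],
  [0, 0, 0, 3.3, -64, 0, 1],
])

```text
clock: 3.03
tcp_pos: [0.5231, -0.0934, 0.1262]
orientation: [-0.07, 2.703, 0.016]
contact_force: [-7.3, 2.2, 10.4]
grip_width: 0.0245
gripper_force: 30.1
```

Call:
servo_tool([
  [0, 0, 0, 0.1, -2, 0, 1],
  [0, 0, 0, 0.2, -4, 0, 1],
  [0, 0, 0, 0.3, -6, 0, 1],
])

```text
clock: 3.28
tcp_pos: [0.5233, -0.098, 0.1262]
orientation: [-0.071, 2.704, 0.017]
contact_force: [-7.5, 1.3, 10.9]
grip_width: 0.0248
gripper_force: 30.3
```

Call:
servo_tool([
  [0, 0, 0, 0, -1, 0, 1],
  [0, 0, 0, 0.1, -2, 0, 1],
  [0, 0, 0, 0.1, -3, 0, 1],
])

```text
clock: 3.53
tcp_pos: [0.5234, -0.1007, 0.1262]
orientation: [-0.072, 2.704, 0.017]
contact_force: [-7.3, 1.7, 11.3]
grip_width: 0.0247
gripper_force: 30.2
```

Call:
servo_tool([
  [0, 0, 0, 0, -1, 0, 1],
  [0, 0, 0, 0.1, -2, 0, 1],
  [0, 0, 0, 0.1, -2, 0, 1],
])

```text
clock: 3.78
tcp_pos: [0.5235, -0.1029, 0.1262]
orientation: [-0.071, 2.703, 0.017]
contact_force: [-7.4, 1.5, 11.5]
grip_width: 0.0248
gripper_force: 30.2
```

Call:
servo_tool([
  [0, 0, 0, 0, -1, 0, 1],
  [0, 0, 0, 0.1, -2, 0, 1],
  [0, 0, 0, 0.1, -2, 0, 1],
])

```text
clock: 4.03
tcp_pos: [0.5236, -0.1049, 0.1262]
orientation: [-0.072, 2.704, 0.017]
contact_force: [-6.7, 0.0, 10.5]
grip_width: 0.025
gripper_force: 30.2
```

Call:
servo_tool([
  [0, 0, 0, 0, -1, 0, 1],
  [0, 0, 0, 0.1, -2, 0, 1],
  [0, 0, 0, 0.1, -2, 0, 1],
])

```text
clock: 4.28
tcp_pos: [0.5237, -0.1068, 0.1262]
orientation: [-0.072, 2.704, 0.017]
contact_force: [-7.8, 1.5, 11.3]
grip_width: 0.0244
gripper_force: 30.3
```

Call:
servo_tool([
  [0, 0, 0, 0, -1, 0, 1],
  [0, 0, 0, 0.1, -2, 0, 1],
  [0, 0, 0, 0.1, -2, 0, 1],
])

```text
clock: 4.53
tcp_pos: [0.5237, -0.1084, 0.1262]
orientation: [-0.072, 2.704, 0.018]
contact_force: [-7.5, 2.5, 11.6]
grip_width: 0.0248
gripper_force: 30.4
```

Call:
servo_tool([
  [0, 0, 0, 0, -1, 0, 1],
  [0, 0, 0, 0.1, -2, 0, 1],
  [0, 0, 0, 0.1, -2, 0, 1],
])

```text
clock: 4.78
tcp_pos: [0.5237, -0.1084, 0.1261]
orientation: [-0.076, 2.704, 0.022]
contact_force: [-9.3, 6.9, 14.4]
grip_width: 0.0249
gripper_force: 30.7
```

```bash
python3 - <<'E'
from h import *
R=Rt(3,25)
im,d=r.grab_frame("side");im2,d2=r.grab_frame("top")
f=lambda a:cv2.resize(a,(400,300),interpolation=cv2.INTER_CUBIC)
cv2.imwrite("pics/k2.png",np.hstack([f(im[80:170,300:420]),f(im2[190:280,390:510])]))
print(r.get_obs()["contact_force"])
E
```

```text
[-9.62977494  6.58608914 14.49095607]
```

View pics/k2.png

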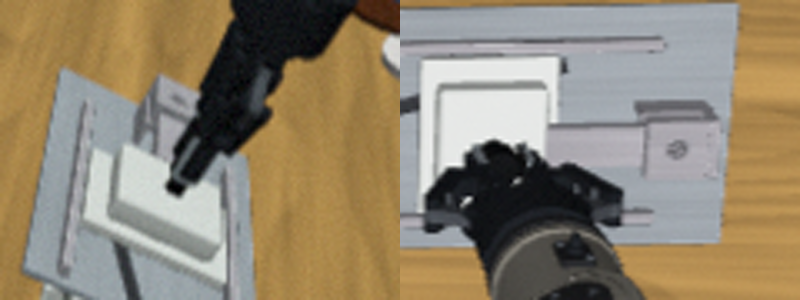

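Fork at (678,140) in the top crop, with the lug inside it. The slide stopped and the force rose to about 7 N, so the holder is home. I release and retreat.

Call:
servo_tool([
  [0, 0, 0, 0, 0.5, 0, 0],
  [0, 0, 0, 0, 0.5, 0, 0],
  [0, 0, 0, 0, 0.5, 0, 0],
  [0, 0, 0, 0, 0.5, 0, 0],
  [0, 0, 0, 0, 0.5, 0, 0],
])

```text
clock: 5.3
tcp_pos: [0.5245, -0.1113, 0.1254]
orientation: [-0.07, 2.704, 0.014]
contact_force: [0.2, 0.7, -0.9]
grip_width: 0.0832
gripper_force: 0.0
```

Call:
servo_tool([
  [0, 0, 0, -5, 0, 10, 0],
  [0, 0, 0, -10, 0, 25, 0],
  [0, 0, 0, -17, 0, 44, 0],
  [0, 0, 0, -25, 0, 64, 0],
  [0, 0, 0, -35, 0, 90, 0],
])

```text
clock: 5.72
tcp_pos: [0.4887, -0.1114, 0.2142]
orientation: [-0.07, 2.707, 0.013]
contact_force: [-0.2, 1.5, 0.6]
grip_width: 0.0859
gripper_force: 0.0
```

```bash
python3 - <<'E'
from h import *
plan([.542,.241,.20],Rt(3,0));plan([.542,.241,.20],Rt(10,0))
im,d=r.grab_frame("side");im2,d2=r.grab_frame("top");np.savez("s1.npz",im=im,d=d);np.savez("t1.npz",im=im2,d=d2)
f=lambda a:cv2.resize(a,(400,300),interpolation=cv2.INTER_CUBIC)
cv2.imwrite("pics/k3.png",np.hstack([f(im[95:155,320:400]),f(im2[205:265,420:500])]))
E
```

```text
clock 5.72 turn [-1.2  24.82  0.05] shift [ 53.3 352.4 -14.2] tcp [ 0.4887 -0.1114  0.2142] j [-0.47 -0.    0.64  2.31 -0.22  0.42  1.98] w 0.0859 F [-0.2  1.5  0.6]
clock 5.72 turn [-2.71 24.71  6.94] shift [ 53.3 352.4 -14.2] tcp [ 0.4887 -0.1114  0.2142] j [-0.47 -0.    0.64  2.31 -0.22  0.42  1.98] w 0.0859 F [-0.2  1.5  0.6]
```

View pics/k3.png

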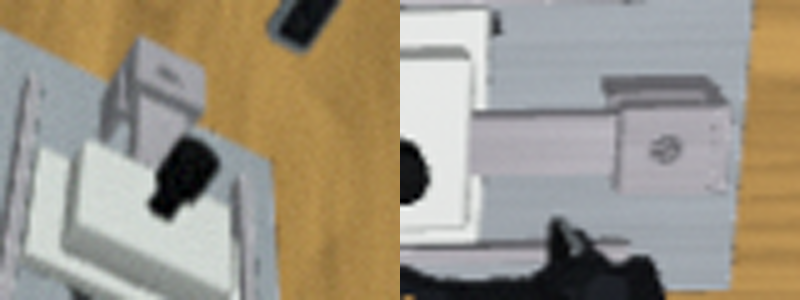

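Lug in the fork, holder home and fork hole at about (473,234) in the top view. On to the pin.

Call:
servo_tool([
  [0, 5, 0, 6, 40, 5, 0],
  [0, 10, 0, 12, 80, 5, 0],
  [-0.5, 15, 0, 18, 120, 5, 0],
  [-1, 20, 0, 24, 160, 5, 0],
  [-1.2, 24.8, 0, 30, 200, 5, 0],
])

```text
clock: 6.23
tcp_pos: [0.5195, 0.0903, 0.2193]
orientation: [0.084, -3.14, -0.005]
contact_force: [0.4, -1.3, -0.2]
grip_width: 0.0854
gripper_force: 0.0
```

Call:
servo_tool([
  [0, 0, 0, 6, 40, -5, 0],
  [0, 0, 0, 12, 80, -10, 0],
  [0, 0, 0, 18, 120, -15, 0],
  [0, 0, 0, 23, 152, -20, 0],
  [0, 0, 0, 23, 152, -20, 0],
])

```text
clock: 6.65
tcp_pos: [0.5408, 0.2486, 0.1967]
orientation: [-0.099, 3.14, 0.008]
contact_force: [-0.2, 0.1, -0.1]
grip_width: 0.0852
gripper_force: 0.0
```

```bash
python3 - <<'E'
from h import *
plan([.542,.241,.058],Rt(3,0))
im,d=r.grab_frame("side");im2,d2=r.grab_frame("top")
f=lambda a:cv2.resize(a,(400,300),interpolation=cv2.INTER_CUBIC)
cv2.imwrite("pics/k4.png",np.hstack([f(im[150:300,250:450]),f(im2[190:280,220:340])]))
E
```

```text
clock 6.65 turn [-0.3  -0.   -0.62] shift [   1.2   -7.6 -138.7] tcp [0.5408 0.2486 0.1967] j [-0.83  0.4   0.39  1.81 -0.19  0.97  1.27] w 0.0852 F [-0.2  0.1 -0.1]
```

View pics/k4.png

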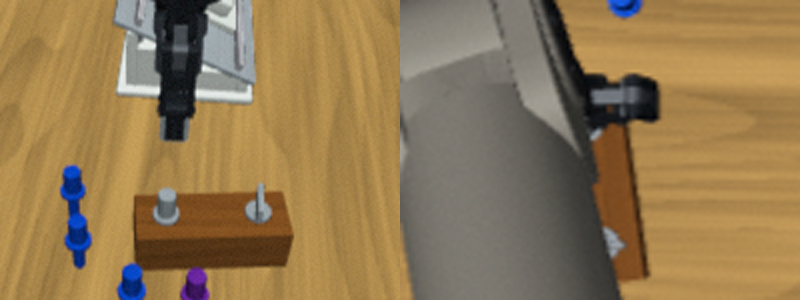

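The finger at (175,130) hangs above the pin head at (167,200), with the wing screw well aside. I descend and close.

Call:
servo_tool([
  [0, 0, 0, 1, -7.5, -35, 0],
  [0, 0, 0, 1, -7.5, -70, 0],
  [0, 0, 0, 1, -7.5, -105, 0],
  [0, 0, 0, 1, -7.5, -128, 0],
  [0, 0, 0, 1, -7.5, -138, 0],
])

```text
clock: 7.17
tcp_pos: [0.5413, 0.2285, 0.0581]
orientation: [0.078, -3.139, 0.002]
contact_force: [-0.4, 1.2, -0.3]
grip_width: 0.0855
gripper_force: 0.0
```

```bash
python3 -c "
from h import *
plan([.542,.241,.058],Rt(3,0))"
```

```text
clock 7.17 turn [ 0.08 -0.11  0.16] shift [ 0.7 12.5 -0.1] tcp [0.5413 0.2285 0.0581] j [-0.75  0.57  0.33  1.92 -0.28  0.7   1.36] w 0.0855 F [-0.4  1.2 -0.3]
```

Call:
servo_tool([
  [0, 0, 0, 0.7, 6, 0, 0],
  [0, 0, 0, 0.7, 12.5, 0, 0],
  [0, 0, 0, 0.7, 12.5, 0, 0],
])

```text
clock: 7.42
tcp_pos: [0.5455, 0.2464, 0.0634]
orientation: [-0.083, 3.134, 0.006]
contact_force: [-0.3, 0.6, 0.5]
grip_width: 0.0858
gripper_force: 0.0
```

Call:
servo_tool([
  [0, 0, 0, 0, 0, 0, 1],
  [0, 0, 0, 0, 0, 0, 1],
  [0, 0, 0, 0, 0, 0, 1],
  [0, 0, 0, 0, 0, 0, 1],
  [0, 0, 0, 0, 0, 0, 1],
], force=60)

```text
clock: 7.83
tcp_pos: [0.5442, 0.244, 0.0621]
orientation: [-0.081, 3.137, 0.002]
contact_force: [-1.1, -0.5, 0.1]
grip_width: 0.0255
gripper_force: 0.0
```

Call:
servo_tool([
  [0, 0, 0, 0, 0, 0, 1],
  [0, 0, 0, 0, 0, 0, 1],
  [0, 0, 0, 0, 0, 0, 1],
])

```text
clock: 8.08
tcp_pos: [0.5445, 0.2423, 0.0623]
orientation: [-0.079, 3.137, -0.0]
contact_force: [-0.9, -4.2, 5.4]
grip_width: 0.0156
gripper_force: 58.4
```

Call:
servo_tool([
  [0, 0, 0, 0, 0, 15, 1],
  [0, 0, 0, 0, 0, 35, 1],
  [0, 0, 0, 0, 0, 60, 1],
  [0, 0, 0, 0, 0, 90, 1],
  [0, 0, 0, 0, 0, 120, 1],
])

```text
clock: 8.5
tcp_pos: [0.5434, 0.2435, 0.1823]
orientation: [-0.081, 3.139, 0.0]
contact_force: [0.6, 0.5, -1.0]
grip_width: 0.0159
gripper_force: 58.8
```

Call:
servo_tool([
  [0, 0, 0, 0, 0, 20, 1],
  [0, 0, 0, 0, 0, 20, 1],
  [0, 0, 0, 0, 0, 20, 1],
])

```text
clock: 8.75
tcp_pos: [0.5445, 0.2443, 0.2025]
orientation: [-0.082, 3.136, 0.004]
contact_force: [0.4, -0.4, -1.1]
grip_width: 0.016
gripper_force: 58.9
```

```bash
python3 - <<'E'
from h import *
n=-Rt(3,25).as_matrix()[:,2]; M=np.array([.5335,-.2385,.116])
# tip 47+? mm ahead of TCP ; collar top 45 mm from tip
plan(M+n*(.060+.049),Rt(3,25))
im,d=r.grab_frame("side");np.savez("s2.npz",im=im,d=d)
f=lambda a:cv2.resize(a,(400,300),interpolation=cv2.INTER_CUBIC)
cv2.imwrite("pics/k5.png",f(im[140:290,250:450]))
E
```

```text
clock 8.75 turn [ 1.150e+00 -2.468e+01 -1.000e-02] shift [ -57.  -485.2   12.3] tcp [0.5445 0.2443 0.2025] j [-0.84  0.39  0.41  1.8  -0.18  0.98  1.26] w 0.016 F [ 0.4 -0.4 -1.1]
```

View pics/k5.png

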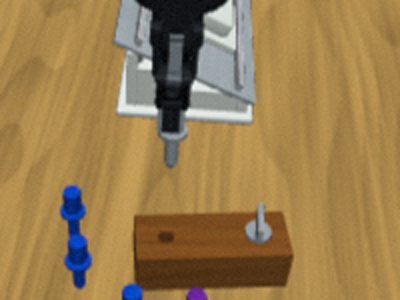

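Pin held upright with its tip at about (171,164), and the block hole is empty. I carry it over the fork.

Call:
servo_tool([
  [0, 0, 0, -5, -25, 20, 1],
  [0, 0, 0, -10, -60, 30, 1],
  [0, 0, 0, -15, -98, 30, 1],
  [0, 0, 0, -20, -137, 30, 1],
  [0, 0, 0, -24, -176, 30, 1],
])

```text
clock: 9.22
tcp_pos: [0.5183, 0.0664, 0.2301]
orientation: [-0.083, 3.14, 0.001]
contact_force: [-0.1, 0.2, -0.8]
grip_width: 0.0157
gripper_force: 58.9
```

Call:
servo_tool([
  [0, -5, 0, -5, -39, 0, 1],
  [0, -10, 0, -10, -78, 0, 1],
  [0.5, -15, 0, -15, -117, 0, 1],
  [1, -20, 0, -20, -156, 0, 1],
  [1.2, -24.7, 0, -24, -195, 0, 1],
])

```text
clock: 9.63
tcp_pos: [0.494, -0.1242, 0.23]
orientation: [-0.07, 2.715, 0.016]
contact_force: [1.2, 0.9, -1.9]
grip_width: 0.0156
gripper_force: 58.9
```

Call:
servo_tool([
  [0, 0, 0, -3, -35, 0, 1],
  [0, 0, 0, -6, -70, 0, 1],
  [0, 0, 0, -8, -100, 0, 1],
  [0, 0, 0, -9, -114, 0, 1],
  [0, 0, 0, -9, -114, 0, 1],
])

```text
clock: 10.05
tcp_pos: [0.486, -0.2397, 0.2302]
orientation: [-0.064, 2.719, 0.013]
contact_force: [0.1, 0.8, -1.8]
grip_width: 0.0159
gripper_force: 59.0
```

Call:
servo_tool([
  [0, 0, 0, 0, 0, 0, 1],
  [0, 0, 0, 0, 0, 0, 1],
  [0, 0, 0, 0, 0, 0, 1],
])

```text
clock: 10.3
tcp_pos: [0.4876, -0.2342, 0.2308]
orientation: [-0.075, 2.717, 0.019]
contact_force: [0.1, -0.5, -1.4]
grip_width: 0.0159
gripper_force: 59.0
```

```bash
python3 - <<'E'
from h import *
n=-Rt(3,25).as_matrix()[:,2]; M=np.array([.5335,-.2385,.116])
plan(M+n*(.020+.052),Rt(3,25))
E
```

```text
clock 10.3 turn [-0.08 -0.74 -0.18] shift [ 15.5  -5.9 -49.5] tcp [ 0.4876 -0.2342  0.2308] j [-0.26  0.11  0.78  2.18 -0.55  0.59  2.55] w 0.0159 F [ 0.1 -0.5 -1.4]
```

Call:
servo_tool([
  [0, -0.7, 0, 6, -3, -15, 1],
  [0, -0.7, 0, 12, -5, -30, 1],
  [0, -0.7, 0, 15, -5, -44, 1],
  [0, -0.7, 0, 15, -5, -44, 1],
  [0, -0.7, 0, 15, -5, -44, 1],
])

```text
clock: 10.72
tcp_pos: [0.5024, -0.2397, 0.1869]
orientation: [-0.073, 2.706, 0.018]
contact_force: [0.3, -0.4, -0.5]
grip_width: 0.0154
gripper_force: 59.0
```

Call:
servo_tool([
  [0, 0, 0, 0, 0, 0, 1],
  [0, 0, 0, 0, 0, 0, 1],
  [0, 0, 0, 0, 0, 0, 1],
  [0, 0, 0, 0, 0, 0, 1],
])

```text
clock: 11.05
tcp_pos: [0.5031, -0.2409, 0.1884]
orientation: [-0.072, 2.702, 0.017]
contact_force: [0.0, -0.4, -1.2]
grip_width: 0.0159
gripper_force: 59.0
```

```bash
python3 - <<'E'
from h import *
n=-Rt(3,25).as_matrix()[:,2]; M=np.array([.5335,-.2385,.116])
plan(M+n*(.020+.052),Rt(3,25))
im,d=r.grab_frame("side");im2,d2=r.grab_frame("top");np.savez("s3.npz",im=im,d=d);np.savez("t3.npz",im=im2,d=d2)
f=lambda a:cv2.resize(a,(400,400),interpolation=cv2.INTER_CUBIC)
cv2.imwrite("pics/k6.png",np.hstack([f(im[75:125,330:380]),f(im2[210:260,440:490])]))
E
```

```text
clock 11.05 turn [-0.04  0.13 -0.07] shift [-0.   0.8 -7.2] tcp [ 0.5031 -0.2409  0.1884] j [-0.15  0.22  0.7   2.2  -0.81  0.53  2.79] w 0.0159 F [ 0.  -0.4 -1.2]
```

View pics/k6.png

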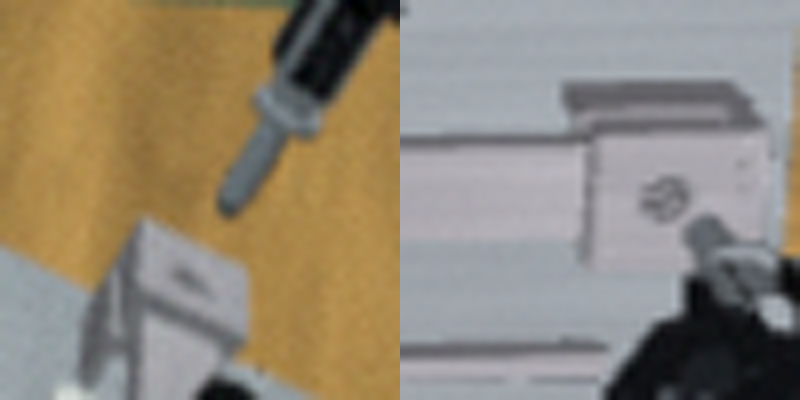

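Side crop: pin tip at (228,213), hole at (188,276). Top crop: tip at (698,230), hole at (666,199). I triangulate both so that calibration errors cancel.

```bash
python3 - <<'E'
from h import *
S=lambda x,y:(330+(x+.5)/8-.5,75+(y+.5)/8-.5)
T=lambda x,y:(440+(x-400+.5)/8-.5,210+(y+.5)/8-.5)
R=Rt(3,25).as_matrix(); F=np.c_[-R[:,0],R[:,1],-R[:,2]]
m,e1=tri(S(188,276),T(666,199)); 
o=r.get_obs();tcp=o["tcp_pos"]; A=Ro.from_rotvec(o["orientation"]).as_matrix()
print("mouth",m.round(4),np.round(e1,1))
for a,b in(((228,213),(698,230)),((228,213),(703,234))):
    t,e2=tri(S(*a),T(*b))
    print("tip",t.round(4),np.round(e2,1),"tip-mouth in fork mm",((t-m)@F*1e3).round(1),"tip in tool mm",((t-tcp)@A*1e3).round(1),"along tool z; offset tip-axis from TCP")
# vision tip axis check: project predicted pin tip/collar (tool axis) into both, residual
def proj(n,p):
    c,f=cam(n);q=np.linalg.inv(np.array(c["cam_to_world"]))@np.r_[p,1];return np.array([c["cx"]-f*q[0]/q[2],c["cy"]+f*q[1]/q[2]])
for n,C,tp,h in(("side",S,(228,213),(188,276)),("top",T,(700,232),(666,199))):
    print(n,"pred tip",proj(n,tcp+A[:,2]*.052),"obs",np.round(C(*tp),1),"pred mouth M",proj(n,[.5335,-.2385,.116]),"obs",np.round(C(*h),1))
E
```

```text
mouth [ 0.5329 -0.2392  0.1149] [1.2 1.2]
tip [ 0.522  -0.2422  0.1385] [0.4 0.4] tip-mouth in fork mm [-0.1 -2.4 26.1] tip in tool mm [ 4.  -2.3 53. ] along tool z; offset tip-axis from TCP
tip [ 0.5214 -0.2439  0.1376] [0.9 0.9] tip-mouth in fork mm [-1.1 -4.  25.5] tip in tool mm [ 4.9 -4.  53.5] along tool z; offset tip-axis from TCP
side pred tip [357.12433462 100.68300666] obs [358.1 101.2] pred mouth M [353.29878472 108.87804588] obs [353.1 109.1]
top pred tip [476.0297664  236.77402812] obs [477.1 238.6] pred mouth M [472.63574705 233.67868285] obs [472.8 234.4]
```

Call:
servo_tool([
  [0, 0, 0, 2, 2.4, -4, 1],
  [0, 0, 0, 5, 2.6, -10, 1],
  [0, 0, 0, 8.5, 2.8, -17.5, 1],
  [0, 0, 0, 8.5, 2.8, -17.5, 1],
  [0, 0, 0, 8.5, 2.8, -17.5, 1],
])

```text
clock: 11.57
tcp_pos: [0.5111, -0.2379, 0.1696]
orientation: [-0.072, 2.705, 0.017]
contact_force: [-0.1, 1.2, -0.5]
grip_width: 0.0158
gripper_force: 59.0
```

Call:
servo_tool([
  [0, 0, 0, 0, 0, 0, 1],
  [0, 0, 0, 0, 0, 0, 1],
])

```text
clock: 11.73
tcp_pos: [0.5113, -0.2383, 0.1704]
orientation: [-0.071, 2.703, 0.017]
contact_force: [-0.8, -0.8, -0.5]
grip_width: 0.0156
gripper_force: 59.0
```

```bash
python3 - <<'E'
from h import *
o=r.get_obs();print(o["tcp_pos"],o["contact_force"],o["joints"].round(2))
im,d=r.grab_frame("side");im2,d2=r.grab_frame("top")
f=lambda a:cv2.resize(a,(400,400),interpolation=cv2.INTER_CUBIC)
cv2.imwrite("pics/k7.png",np.hstack([f(im[85:125,330:370]),f(im2[212:252,450:490])]))
E
```

```text
[ 0.51128552 -0.23833263  0.17042531] [-0.77256415 -0.82950201 -0.47890062] [-0.12  0.26  0.66  2.2  -0.88  0.5   2.86]
```

View pics/k7.png

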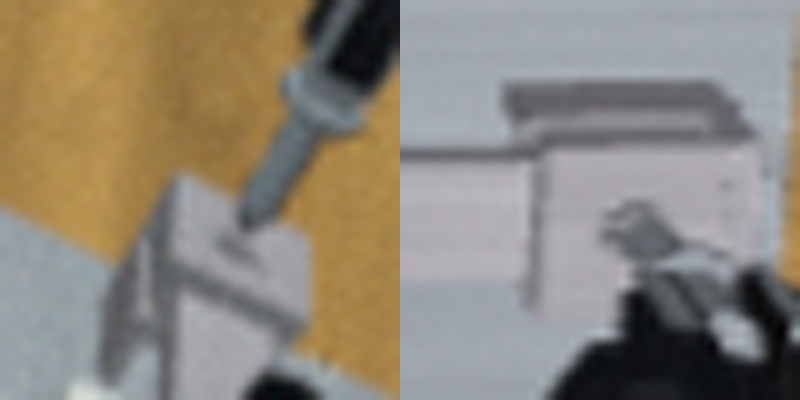

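The tip sits directly over the hole: side crop tip (240,222) against hole (235,245), top crop hole rim at (605,220) just under the tip. Joint 7 is nearing its limit at 2.86, so I turn the tool −25° about the hole axis first. The pin is round and still free, so this does no harm.

Call:
servo_tool([
  [2.1, 0.1, -4.5, 0, -0.3, 0, 1],
  [4.2, 0.2, -9, 0, -0.6, 0, 1],
  [6.3, 0.3, -13.6, -0.1, -0.9, 0, 1],
  [8.4, 0.4, -18.1, -0.2, -1.2, -0.1, 1],
  [10.5, 0.5, -22.6, -0.2, -1.5, -0.1, 1],
])

```text
clock: 12.25
tcp_pos: [0.5111, -0.2397, 0.1703]
orientation: [0.521, 2.662, 0.147]
contact_force: [0.1, -1.0, -0.6]
grip_width: 0.0152
gripper_force: 59.0
```

Call:
servo_tool([
  [0, 0, 0, 0, 0, 0, 1],
  [0, 0, 0, 0, 0, 0, 1],
  [0, 0, 0, 0, 0, 0, 1],
])

```text
clock: 12.5
tcp_pos: [0.5111, -0.2395, 0.1701]
orientation: [0.512, 2.663, 0.145]
contact_force: [-0.9, -0.6, -1.2]
grip_width: 0.0155
gripper_force: 59.0
```

```bash
python3 - <<'E'
from h import *
o=r.get_obs();R=Rt(3,25).as_matrix();F=np.c_[-R[:,0],R[:,1],-R[:,2]]
A=Ro.from_rotvec(o["orientation"]).as_matrix()
print("tcp",o["tcp_pos"].round(4),"toolz vs -n deg",np.degrees(np.arccos(-A[:,2]@F[:,2])).round(2),"j",o["joints"].round(2),"F",o["contact_force"].round(1))
print("tcp-mouth fork mm",((o["tcp_pos"]-[.5329,-.2385,.115])@F*1e3).round(1))
# pin axis offset in tool x: silhouettes of collar/head? print tip estimate from both views by shank mask
im,d=r.grab_frame("side");im2,d2=r.grab_frame("top");np.savez("s4.npz",im=im,d=d);np.savez("t4.npz",im=im2,d=d2)
P=grid("side",d);n=F[:,2];m=np.array([.5329,-.2385,.115])
q=(P-m)@F;
for a,b in((.006,.012),(.012,.018),(.018,.024),(.024,.032),(.033,.041)):
    k=(q[...,2]>a)&(q[...,2]<b)&(abs(q[...,0])<.02)&(abs(q[...,1])<.02)
    print("side",a,b,k.sum(),(np.median(q[k],0)*1e3).round(1),(q[k].min(0)*1e3).round(1),(q[k].max(0)*1e3).round(1))
E
```

```text
tcp [ 0.5111 -0.2395  0.1701] toolz vs -n deg 0.13 j [-0.19  0.28  0.75  2.21 -0.94  0.53  2.48] F [-0.9 -0.6 -1.2]
tcp-mouth fork mm [ 3.6  0.1 59.2]
side 0.006 0.012 4 [1.8 5.9 8.1] [-0.9  3.6  6.6] [ 3.7  7.  11.1]
side 0.012 0.018 9 [ 3.5  6.6 14.7] [-4.1  2.4 12.2] [ 7.2  9.1 17.2]
side 0.018 0.024 10 [ 2.5  5.5 20.2] [-3.2  4.8 18.7] [ 7.   9.2 23.7]
side 0.024 0.032 10 [ 2.7  5.9 27.4] [-2.8  3.7 25.4] [ 7.3  9.  31.3]
side 0.033 0.041 12 [ 2.6  6.9 36.7] [-3.8  5.2 33. ] [ 7.2 10.8 40.1]
```

Call:
servo_tool([
  [0, 0, 0, -1.2, 0, -0.5, 1],
  [0, 0, 0, 0, 0, -3.2, 1],
  [0, 0, 0, 1.3, 0.1, -6, 1],
  [0, 0, 0, 2.2, 0.2, -7.8, 1],
  [0, 0, 0, 2.2, 0.2, -7.8, 1],
])

```text
clock: 13.02
tcp_pos: [0.5133, -0.2392, 0.1616]
orientation: [0.515, 2.664, 0.146]
contact_force: [-0.6, -0.8, -1.1]
grip_width: 0.0154
gripper_force: 59.0
```

```bash
cat >> h.py <<'E'
def st():
    o=r.get_obs();R=Rt(3,25).as_matrix();F=np.c_[-R[:,0],R[:,1],-R[:,2]]
    A=Ro.from_rotvec(o["orientation"]).as_matrix()
    print("tcp-mouth fork mm",((o["tcp_pos"]-[.5329,-.2385,.115])@F*1e3).round(1),"F fork",(o["contact_force"]@F).round(1),"M",(o["moment"]@F).round(2),"j",o["joints"].round(2),"tilt",np.degrees(np.arccos(-A[:,2]@F[:,2])).round(2))
E
python3 -c "
from h import *
st()"
```

```text
tcp-mouth fork mm [ 1.9  0.3 50.5] F fork [-1.1 -0.8 -0.8] M [-0.02  0.57  0.03] j [-0.17  0.3   0.73  2.21 -0.98  0.52  2.51] tilt 0.07
```

Call:
servo_tool([
  [0, 0, 0, 0.8, 0, -1.8, 1],
  [0, 0, 0, 1.7, 0.1, -3.6, 1],
  [0, 0, 0, 1.7, 0.1, -3.6, 1],
])

```text
clock: 13.27
tcp_pos: [0.515, -0.2393, 0.1583]
orientation: [0.515, 2.663, 0.145]
contact_force: [0.3, -0.2, -1.3]
grip_width: 0.0159
gripper_force: 59.0
```

Call:
servo_tool([
  [0, 0, 0, 0.8, 0, -1.8, 1],
  [0, 0, 0, 1.7, 0.1, -3.6, 1],
  [0, 0, 0, 1.7, 0.1, -3.6, 1],
])

```text
clock: 13.52
tcp_pos: [0.5166, -0.2391, 0.1546]
orientation: [0.515, 2.664, 0.145]
contact_force: [0.6, 0.1, -1.1]
grip_width: 0.0154
gripper_force: 59.0
```

```bash
python3 -c "
from h import *
st()"
```

```text
tcp-mouth fork mm [ 2.   0.3 42.8] F fork [ 0.1  0.  -1.3] M [ 0.02  0.69 -0.03] j [-0.16  0.32  0.71  2.21 -1.01  0.51  2.54] tilt 0.08
```

Call:
servo_tool([
  [0, 0, 0, 0.8, 0, -1.8, 1],
  [0, 0, 0, 1.7, 0.1, -3.6, 1],
  [0, 0, 0, 2.5, 0.1, -5.4, 1],
  [0, 0, 0, 2.5, 0.1, -5.4, 1],
])

```text
clock: 13.85
tcp_pos: [0.5191, -0.239, 0.1492]
orientation: [0.515, 2.664, 0.145]
contact_force: [0.1, -0.4, -1.6]
grip_width: 0.0159
gripper_force: 59.0
```

Call:
servo_tool([
  [0, 0, 0, 0.8, 0, -1.8, 1],
  [0, 0, 0, 1.7, 0.1, -3.6, 1],
  [0, 0, 0, 2.5, 0.1, -5.4, 1],
  [0, 0, 0, 2.5, 0.1, -5.4, 1],
])

```text
clock: 14.18
tcp_pos: [0.5216, -0.239, 0.1438]
orientation: [0.515, 2.664, 0.145]
contact_force: [-1.0, -0.1, -2.5]
grip_width: 0.0156
gripper_force: 59.0
```

```bash
python3 -c "
from h import *
st()"
```

```text
tcp-mouth fork mm [ 2.   0.1 30.9] F fork [-2.  -0.  -1.8] M [-0.04  0.88  0.  ] j [-0.13  0.34  0.68  2.21 -1.06  0.5   2.58] tilt 0.09
```

Call:
servo_tool([
  [0, 0, 0, 0.5, 0, -2, 1],
  [0, 0, 0, 1.3, 0.1, -3.8, 1],
  [0, 0, 0, 2.2, 0.1, -5.6, 1],
  [0, 0, 0, 3, 0.2, -7.4, 1],
  [0, 0, 0, 3, 0.2, -7.4, 1],
])

```text
clock: 14.6
tcp_pos: [0.5248, -0.2388, 0.1365]
orientation: [0.515, 2.663, 0.145]
contact_force: [-0.0, -0.4, -2.4]
grip_width: 0.0158
gripper_force: 59.0
```

Call:
servo_tool([
  [0, 0, 0, 0.8, 0, -1.8, 1],
  [0, 0, 0, 1.7, 0.1, -3.6, 1],
  [0, 0, 0, 2.5, 0.1, -5.4, 1],
  [0, 0, 0, 2.5, 0.1, -5.4, 1],
])

```text
clock: 14.93
tcp_pos: [0.5272, -0.2387, 0.1311]
orientation: [0.515, 2.663, 0.145]
contact_force: [-1.1, -1.2, -2.3]
grip_width: 0.0157
gripper_force: 59.0
```

```bash
python3 -c "
from h import *
st()"
```

```text
tcp-mouth fork mm [ 1.6  0.1 17. ] F fork [-2.  -1.1 -1.6] M [-0.12  0.8   0.02] j [-0.1   0.37  0.64  2.2  -1.11  0.48  2.63] tilt 0.1
```

Collar about 5 mm above the fork. I creep on until the force rises.

Call:
servo_tool([
  [0, 0, 0, 0.6, 0, -1.4, 1],
  [0, 0, 0, 1.2, 0, -2.7, 1],
  [0, 0, 0, 1.7, 0.1, -3.6, 1],
  [0, 0, 0, 1.7, 0.1, -3.6, 1],
])

```text
clock: 15.27
tcp_pos: [0.5289, -0.2387, 0.1276]
orientation: [0.515, 2.663, 0.145]
contact_force: [-0.5, -0.3, -2.5]
grip_width: 0.0159
gripper_force: 59.0
```

Call:
servo_tool([
  [0, 0, 0, 0.4, 0, -0.9, 1],
  [0, 0, 0, 0.8, 0, -1.8, 1],
  [0, 0, 0, 0.8, 0, -1.8, 1],
])

```text
clock: 15.52
tcp_pos: [0.529, -0.2388, 0.1272]
orientation: [0.517, 2.662, 0.149]
contact_force: [-14.1, 3.9, 18.5]
grip_width: 0.0156
gripper_force: 61.8
```

```bash
python3 -c "
from h import *
st()"
```

```text
tcp-mouth fork mm [ 1.6 -0.1 12.7] F fork [-4.8  4.7 22.7] M [0.94 1.49 0.02] j [-0.09  0.38  0.63  2.2  -1.13  0.48  2.65] tilt 0.22
```

The force is 23 N along the axis at the predicted depth, so the collar is seated. I hold briefly with a little more pressure, then release.

Call:
servo_tool([
  [0, 0, 0, 0.2, 0, -0.5, 1],
  [0, 0, 0, 0.2, 0, -0.5, 1],
  [0, 0, 0, 0.2, 0, -0.5, 1],
])

```text
clock: 15.77
tcp_pos: [0.529, -0.2388, 0.1271]
orientation: [0.517, 2.661, 0.149]
contact_force: [-18.5, 4.8, 26.3]
grip_width: 0.0156
gripper_force: 62.7
```

Call:
servo_tool([
  [0, 0, 0, -0.7, 0, 1.5, 1],
  [0, 0, 0, -0.7, 0, 1.5, 0],
  [0, 0, 0, -0.7, 0, 1.5, 0],
  [0, 0, 0, -0.7, 0, 1.5, 0],
  [0, 0, 0, -0.7, 0, 1.5, 0],
])

```text
clock: 16.18
tcp_pos: [0.5298, -0.2384, 0.1271]
orientation: [0.514, 2.663, 0.146]
contact_force: [-0.7, 0.2, 0.4]
grip_width: 0.0633
gripper_force: 0.0
```

Call:
servo_tool([
  [0, 0, 0, -4, 0, 9, 0],
  [0, 0, 0, -12, 0, 26, 0],
  [0, 0, 0, -20, -1, 43, 0],
  [0, 0, 0, -30, -1, 65, 0],
  [0, 0, 0, -42, -1, 90, 0],
])

```text
clock: 16.6
tcp_pos: [0.4867, -0.2395, 0.2169]
orientation: [0.515, 2.665, 0.145]
contact_force: [-0.2, 0.9, 1.1]
grip_width: 0.0851
gripper_force: 0.0
```

Call:
servo_tool([
  [0, 0, 0, -20, 0, 30, 0],
  [0, 0, 0, -20, 0, 60, 0],
  [0, 0, 0, -20, 0, 60, 0],
  [0, 0, 0, -20, 0, 60, 0],
])

```text
clock: 16.93
tcp_pos: [0.4685, -0.2399, 0.2798]
orientation: [0.513, 2.657, 0.148]
contact_force: [1.3, 0.1, -0.6]
grip_width: 0.0855
gripper_force: 0.0
```

```bash
python3 - <<'E'
from h import *
st()
R=Rt(3,25).as_matrix();F=np.c_[-R[:,0],R[:,1],-R[:,2]];m=np.array([.5329,-.2385,.115])
for n in("side","top"):
    im,d=r.grab_frame(n);q=(grid(n,d)-m)@F*1e3
    k=(np.hypot(q[...,0],q[...,1])<25)&(abs(q[...,2])<50)
    for a,b in((-4,3),(3,9),(9,22),(22,30),(30,36),(36,50)):
        w=q[k&(q[...,2]>a)&(q[...,2]<b)]; print(n,a,b,len(w),np.median(w,0).round(1) if len(w) else "")
E
```

```text
tcp-mouth fork mm [ 11.3   2.  176.5] F fork [ 1.   0.  -1.1] M [0.04 0.43 0.01] j [-0.46 -0.06  0.95  2.17 -0.3   0.65  1.9 ] tilt 0.47
side -4 3 71 [ 5.1  9.9 -0.6]
side 3 9 22 [2.3 9.3 4.6]
side 9 22 29 [ 0.3  9.6 15.5]
side 22 30 18 [ 0.4  9.1 26.8]
side 30 36 13 [-2.9  4.4 31.1]
side 36 50 0 
top -4 3 149 [5.3 6.1 0.9]
top 3 9 88 [5.5 2.9 4.7]
top 9 22 21 [ 5.5  6.5 16.1]
top 22 30 15 [ 4.5  5.7 24.5]
top 30 36 34 [-0.6  0.9 33.1]
top 36 50 9 [-2.3  1.7 36.3]
```

The head top stands 31 to 33 mm above the fork face (expected 32 when seated), upright and released. I hand in.

```bash
python3 -c "
from bench import r
print(r.hand_in())"
```

```text
the job is handed in; nothing more can be done
None
```

The job is handed in, with no verdict returned: the food holder is home against its stop, and the pin is through fork and lug, pressed down with over 20 N until seated, then released with the arm clear after about 17 s of the 56 s allowed.

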